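# Load a copper-clad blank under the sprung hold-down of a board fixture

### The arm

A 6-joint arm with a two-finger parallel gripper is mounted at the origin on a cart in front of the work surface, level with it; the furniture and walls round the work are solid. World frame = base frame: x ahead of the robot, y to its left, z up, the work surface at z = 0. Lengths are in m, angles in degrees, forces in N, time in s.
With the tool pointing down it reaches from about 0.4 to 0.825 m from the base axis. Payload 7 kg.
Tool frame: the origin (TCP) lies midway between the tips of the shut fingers; the grasp point (between the pads) lies 19 mm behind it (ctrl.hold_point_z is the distance from the TCP to the grasp point, in m); z points along the fingers, y is the line along which they close (so a half turn about z gives the same grasp; the last joint's range is limited). The gripper opens to 88 mm and grips with 3 to 60 N. Pads are 19 mm wide; open, the fingers measure 130 mm over their backs; the gripper's body (78 mm by 193 mm) begins 47 mm behind the grasp point.
Start: joints at [-50.644, 20.546, 0.682, 0, -70.136, -16.507], TCP at [0.262, -0.622, 0.227] pointing down, gripper open.
Joint ranges: [-176.03, 176.03], [-82.01, 121.73], [-58.28, 71.71], [-173.87, 95.51], [-174.79, -0.11], [-173.66, 173.66]. Speed limits (degrees/s): [136.94, 136.94, 172.46, 180, 180, 180].

### API

Orientations are given as [roll, pitch, yaw] about the fixed x, y, z axes, in that order (R = Rz(yaw) Ry(pitch) Rx(roll)).
In Python, from plant import ctrl gives the robot as it stands.
- The arm moves only by the tool apply_moves, never from a script. Its argument "deltas" is a list of rows, each an object with "fingers": the finger opening in mm, from 0 to 87.6; "delta_pos": the shift along the tool's x, y, z in mm, a list of three; "angular": the turn, a rotation vector about the tool's x, y, z in degrees, a list of three. A call has 1 to 10 rows; each row is the pose to reach, as a shift and turn from the pose commanded when the call began, along the tool's axes at that moment; what a row does not reach only later rows make up. A row lasts 1/10 s, in which the tool goes at most 50 mm and 8.59 degrees, less where a joint would pass 70% of its speed; a pose out of reach is approached as far as the arm can. A call with a gripper value outside its range is refused whole. The fingers move at their own pace and stop on an object; the grip force is fixed at half the most. Time passes only in rows, so rows that repeat a pose let the fingers close. It gives the time, the measured TCP pose, the force, the opening and the grip force at its end, in the units of the state.
- ctrl.get_obs(): the state, without advancing time (a new reading comes with each control period).
- ctrl.snapshot(name): name is "scene" or "top" or "wrist"; returns the picture (480x640x3 uint8, red, green, blue); there is no depth.
- ctrl.camera_params(name): a dict with "fx", "fy", "cx", "cy" (pixels), "cam_to_world" (4x4, takes a point from camera to world coordinates); the wrist camera has in their place "mount" (4x4, takes a point from camera to tool coordinates, whose origin is the TCP and whose axes are the flange's). Camera axes: x right, y up, looking along -z (the intrinsics and any distortion apply to the point x, -y, -z); pixel columns grow to the right and rows downward; lengths in m; the calibration is good to about 2 mm. A picture is of the moment at which its call begins: read the wrist's pose just before it. camera_params takes no time and is no camera call.
- ctrl.close_job(): hands the job in; it is judged then, once.
The state is a dict: "clock": time; "joint_pos": joint angles; "qvel": joint speeds; "tau": joint torques, N m; "tool_pos": TCP position; "orientation": TCP orientation; "force": force on the tool from outside, world axes, zero at the start; "moment": the same for the moment, N m; "opening": finger opening in m; "gripper_force": force on a finger pad.
Only numpy, scipy, OpenCV 4.12 (cv2) and the standard library are available. Lean on these libraries where they do the work, as an engineer would, in place of code of your own. Each camera call takes 0.05 s, during which the arm holds its last target. There are 200 camera calls.

### The job

Load the copper-clad blank into the board fixture: slide it in flat, copper side up, between the two guides so that its leading edge pushes the sprung hold-down arm back and up, and on until it sits square and fully home against the blue end stop. The stop has been set and is only clamped by friction, so feel for it gently and do not shift it, then let go, so that the arm alone bears down on the blank. Leave the other things on the desk where they are.

Things in the scene. Friction and masses are not known exactly. Their poses are not given: they have to be found in the camera images.
- fixture: board fixture fixed to the desk, steel plate 170 x 100 mm; origin on the desk, +x is the way the blank is slid in. Plate x = -50 to 120, y = -50 to 50 mm, top 16 mm above the desk. The end stop across it is a blue bar 90 mm wide, 10 mm high with two brass screws; its front face was set anywhere from x = 22 to 42 mm: look or feel for it. It slips along +x if pushed with over about 6 N
- mouth (a point): middle of the entry between the guides, on the plate's top face at fixture x = -44 mm, y = 0; axes as the fixture's. From here to x = 12 mm two steel guide strips, 8 mm high, run 52.4 mm apart (y = -26.2 to 26.2); before them flared lips widen to about 60 mm at x = -57 mm
- hold_down (a joint): angle of the sprung hold-down arm (rad): 0 at rest, heel 1 mm above the plate; grows as it is pushed back and up (to 0.6), about 0.187 with the blank under the heel. Its bracket stands behind the stop at fixture x = 60 to 95 mm, 44 mm above the plate, pivot at x = 75, 28 mm up. Spring torque 0.2 N m at 0, plus 1.0 N m per rad
- heel (a point): lowest point of the arm's white slippery shoe (22 mm wide), at fixture x = 8 mm, y = 0 at rest. Its nose rises towards -x at 24 degrees to 24 mm above the plate at x = -42 mm; a blank on the plate meets it with its leading edge at x = -22 mm. Pushing it back takes up to 9 to 19 N, sliding on under the heel a steady 5 to 15 N, as friction varies
- blank: copper-clad laminate on a brown backing board: one block 135 (x) x 50 (y) x 14 mm (z), about 80 g; origin at the centre of its underside, copper on top (+z). Either end may lead. When home it stands out 43 to 63 mm in front of the plate, where it can be held
- drill_box_1: blue drill bit box 79 x 105 x 54 mm; a bystander, origin under its centre
- drill_box_2: blue drill bit box 79 x 105 x 53 mm; a bystander, origin under its centre
- side_cutters: red side cutters lying flat, 138 x 55 x 12 mm; a bystander, origin under its centre
- hex_keys: hex keys in a red holder, 32 x 99 x 21 mm; a bystander, origin under its centre
- chip_brush: small wooden brush 150 x 20 x 11 mm; a bystander, origin under its centre
- flux_jar: small jar with black lid, 45 mm wide, 42 mm high; a bystander, origin under its centre

How it is judged:
By the outcome, as a careful person would: the job done as asked, in the order asked, and still so for the second after the job is handed in, with the robot touching nothing.
It also fails if it takes over 61 s, if anything falls off the work surface, if the arm or the gripper's body presses on something with over 40 N, if the wrist force passes 120 N, or if a joint passes its speed limit or range.

## Working session

There is one attempt and no reset: what is moved stays moved. The work goes in short steps, Python scripts to look and compute and a tool call to move; the robot and the scene stay as the last step left them, time stands still between calls to the robot, and variables do not carry over. Pictures are saved under pics/ and viewed, at most 10 in all, crops included, and the job is handed in when it is done.

Besides the shell and the picture viewer there is one more tool, called after "Request:" as name([rows], argument=value, ...), one row to a line, values as JSON. apply_moves: Moves the arm, as the interface text tells. Its arguments: {"type":"object","properties":{"deltas":{"type":"array"}},"required":["deltas"]}

```bash
ls; mkdir -p pics; python3 - <<'E'
from plant import ctrl
import cv2,numpy as np
a=ctrl.snapshot("scene");b=ctrl.snapshot("top")
cv2.imwrite("pics/s.png",a[:,:,::-1]);cv2.imwrite("pics/t.png",b[:,:,::-1])
np.set_printoptions(precision=4,suppress=True)
for n in("scene","top","wrist"):print(n,ctrl.camera_params(n))
print(ctrl.get_obs())
E
```

```text
pics
scene {'fx': 464.20555953919956, 'fy': 464.20555953919956, 'cx': 313.79134598410593, 'cy': 241.88084099424492, 'cam_to_world': array([[-0.8716,  0.3003, -0.3874,  0.1492],
       [-0.4901, -0.5286,  0.6931,  0.5975],
       [ 0.0033,  0.794 ,  0.6079,  0.668 ],
       [ 0.    ,  0.    ,  0.    ,  1.    ]])}
top {'fx': 477.37071744888505, 'fy': 477.37071744888505, 'cx': 320.66695264371504, 'cy': 240.16344821848992, 'cam_to_world': array([[ 0.018 ,  0.9944, -0.1042,  0.44  ],
       [-0.9998,  0.0176, -0.005 , -0.1274],
       [-0.0031,  0.1043,  0.9945,  1.1041],
       [ 0.    ,  0.    ,  0.    ,  1.    ]])}
wrist {'fx': 365.2458657756049, 'fy': 365.2458657756049, 'cx': 326.39373671126697, 'cy': 236.60323174002508, 'mount': array([[ 0.0018,  0.9627,  0.2706,  0.074 ],
       [ 1.    , -0.0014, -0.0016, -0.0015],
       [-0.0012,  0.2706, -0.9627, -0.1579],
       [ 0.    ,  0.    ,  0.    ,  1.    ]])}
{'clock': 0.1, 'joint_pos': array([-50.6428,  20.5889,   0.6388,  -0.0173, -70.1334, -16.5071]), 'qvel': array([-0.0877, -0.0448,  0.138 ,  0.058 ,  0.0222,  0.0246]), 'tau': array([ -0.0015, -58.4163,  29.375 ,   7.0155,   0.0101,  -0.0001]), 'tool_pos': array([ 0.2619, -0.6216,  0.2257]), 'orientation': array([ 179.9154,   -0.0081, -157.1558]), 'force': array([-0.3004,  0.2695,  0.2714]), 'moment': array([-0.0266, -0.0221,  0.025 ]), 'gripper_force': 0.0, 'opening': 0.0875648488806511}
```

View pics/s.png

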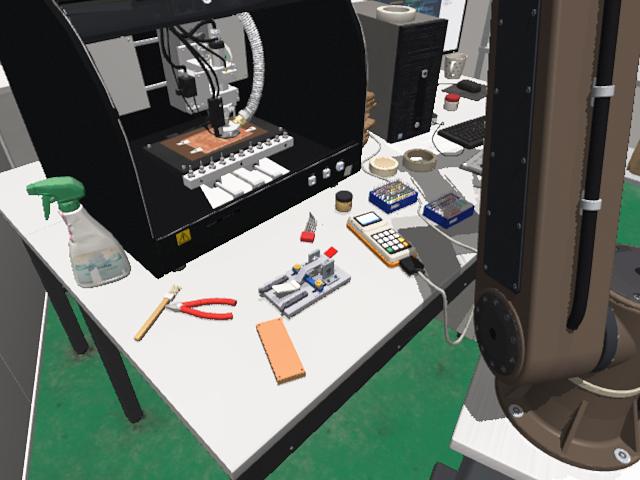

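View pics/t.png

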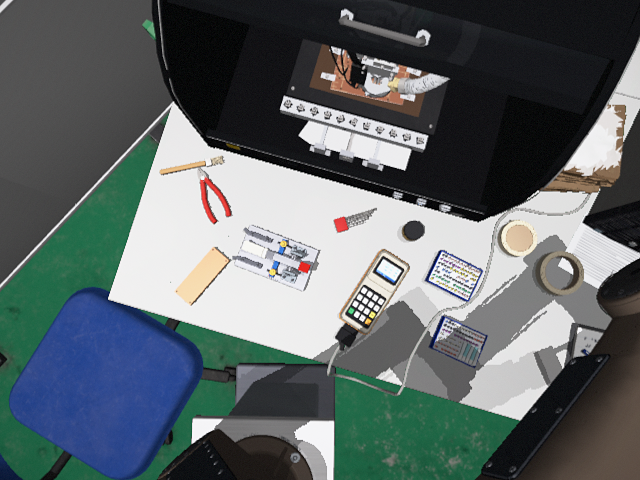

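Scene: orange blank (280,350), fixture (305,282). Top: blank centre ≈(203,275), fixture ≈(278,257), its entry at left (240,250), and the bracket with a red part at (305,267).

```bash
cat > h.py <<'E'
from plant import ctrl
import cv2,numpy as np
from scipy.spatial.transform import Rotation as R
np.set_printoptions(precision=4,suppress=True)
def T_of(o):
    T=np.eye(4);T[:3,:3]=R.from_euler('xyz',o['orientation'],degrees=True).as_matrix();T[:3,3]=o['tool_pos'];return T
def cam(n,T=None):
    p=ctrl.camera_params(n); return p,(p['cam_to_world'] if n!='wrist' else T@p['mount'])
def ray(p,C,uv):
    d=np.array([(uv[0]-p['cx'])/p['fx'],-(uv[1]-p['cy'])/p['fy'],-1.]);return C[:3,3],C[:3,:3]@d
def onplane(p,C,uv,z):
    o,d=ray(p,C,uv);return o+d*(z-o[2])/d[2]
def cross(r1,r2):
    (a,b),(c,d)=r1,r2;s=np.linalg.lstsq(np.c_[b,-d],c-a,rcond=None)[0]
    P,Q=a+b*s[0],c+d*s[1];return (P+Q)/2,np.linalg.norm(P-Q)
def copper(im):
    h=cv2.cvtColor(im,cv2.COLOR_RGB2HSV);return cv2.inRange(h,(5,60,120),(25,255,255))
def big(m,roi=None):
    if roi: k=np.zeros_like(m);x0,y0,x1,y1=roi;k[y0:y1,x0:x1]=255;m=m&k
    c=cv2.findContours(m,cv2.RETR_EXTERNAL,cv2.CHAIN_APPROX_NONE)[0];return max(c,key=cv2.contourArea)
def quad(c):
    h=cv2.convexHull(c);P=cv2.approxPolyDP(h,0.04*cv2.arcLength(h,True),True)
    return P[:,0].astype(float)
E
python3 - <<'E'
from h import *
r=[]
for f,n,roi in(("s","scene",(240,310,320,390)),("t","top",(160,235,240,315))):
    im=cv2.imread(f"pics/{f}.png")[:,:,::-1].copy();c=big(copper(im),roi);q=quad(c)
    p,C=cam(n);print(n,q.tolist(),cv2.contourArea(c),im[int(q[:,1].mean()),int(q[:,0].mean())])
    P=np.array([onplane(p,C,u,.014) for u in q]);print(P,np.linalg.norm(P-np.roll(P,1,0),axis=1))
    m=cv2.moments(c);r.append(ray(p,C,(m['m10']/m['m00'],m['m01']/m['m00'])))
print(cross(*r))
p,C=cam("top")
for u in((236,262),(248,226),(321,245),(307,291)):print(onplane(p,C,u,.016))
E
```

```text
scene [[280.0, 317.0], [304.0, 372.0], [278.0, 381.0], [256.0, 324.0]] 1616.5 [251 178 130]
[[0.5063 0.0899 0.014 ]
 [0.4024 0.1767 0.014 ]
 [0.431  0.2135 0.014 ]
 [0.5359 0.1272 0.014 ]] [0.0476 0.1353 0.0467 0.1359]
top [[214.0, 247.0], [228.0, 261.0], [190.0, 304.0], [175.0, 291.0]] 1201.0 [247 218 174]
[[0.5341 0.1224 0.014 ]
 [0.5026 0.0891 0.014 ]
 [0.4035 0.1715 0.014 ]
 [0.4322 0.207  0.014 ]] [0.1324 0.0459 0.1288 0.0456]
(array([0.4688, 0.1499, 0.0056]), np.float64(0.00013847609148792098))
[0.5005 0.0703 0.016 ]
[0.5838 0.0457 0.016 ]
[ 0.5429 -0.1229  0.016 ]
[ 0.4376 -0.0931  0.016 ]
```

Request:
apply_moves([
  {"fingers": 87, "delta_pos": [-484, 536, -44], "angular": [0, 0, -82]},
  {"fingers": 87, "delta_pos": [-484, 536, -44], "angular": [0, 0, -82]},
  {"fingers": 87, "delta_pos": [-484, 536, -44], "angular": [0, 0, -82]},
  {"fingers": 87, "delta_pos": [-484, 536, -44], "angular": [0, 0, -82]},
  {"fingers": 87, "delta_pos": [-484, 536, -44], "angular": [0, 0, -82]},
  {"fingers": 87, "delta_pos": [-484, 536, -44], "angular": [0, 0, -82]},
  {"fingers": 87, "delta_pos": [-484, 536, -44], "angular": [0, 0, -82]},
  {"fingers": 87, "delta_pos": [-484, 536, -44], "angular": [0, 0, -82]},
  {"fingers": 87, "delta_pos": [-484, 536, -44], "angular": [0, 0, -82]},
  {"fingers": 87, "delta_pos": [-484, 536, -44], "angular": [0, 0, -82]},
])

```text
clock: 1.1
tool_pos: [0.4265, -0.1488, 0.2572]
orientation: [-180.0, 0.0, -74.8]
force: [0.7, -0.4, 0.4]
opening: 0.0866
gripper_force: 0.0
```

Request:
apply_moves([
  {"fingers": 87, "delta_pos": [-182, -126, -13], "angular": [0, 0, 0]},
  {"fingers": 87, "delta_pos": [-182, -126, -13], "angular": [0, 0, 0]},
  {"fingers": 87, "delta_pos": [-182, -126, -13], "angular": [0, 0, 0]},
  {"fingers": 87, "delta_pos": [-182, -126, -13], "angular": [0, 0, 0]},
  {"fingers": 87, "delta_pos": [-182, -126, -13], "angular": [0, 0, 0]},
  {"fingers": 87, "delta_pos": [-182, -126, -13], "angular": [0, 0, 0]},
  {"fingers": 87, "delta_pos": [-182, -126, -13], "angular": [0, 0, 0]},
])

```text
clock: 1.8
tool_pos: [0.5013, 0.0578, 0.2694]
orientation: [179.9, -0.0, -75.1]
force: [0.0, -0.6, -0.1]
opening: 0.0874
gripper_force: 0.0
```

```bash
python3 - <<'E'
from h import *
o=ctrl.get_obs();im=ctrl.snapshot("wrist");cv2.imwrite("pics/w1.png",im[:,:,::-1])
T=T_of(o);np.save("w1.npy",T);print(o['tool_pos'],o['orientation'],o['joint_pos'],o['qvel'])
E
```

```text
[0.5013 0.0578 0.2694] [179.9262  -0.0077 -75.0795] [ 28.9046   2.7953 -16.3701  -0.011  -70.9082 -13.9805] [-1.4348 -0.856  -0.4803 -0.0077 -0.0687  0.0913]
```

View pics/w1.png

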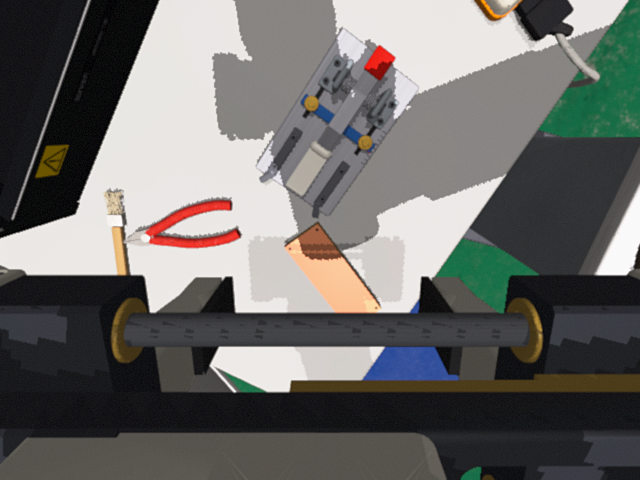

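Request:
apply_moves([
  {"fingers": 87, "delta_pos": [-18, -50, 90], "angular": [0, 0, 29]},
  {"fingers": 87, "delta_pos": [-18, -50, 90], "angular": [0, 0, 29]},
  {"fingers": 87, "delta_pos": [-18, -50, 90], "angular": [0, 0, 29]},
  {"fingers": 87, "delta_pos": [-18, -50, 90], "angular": [0, 0, 29]},
  {"fingers": 87, "delta_pos": [-18, -50, 90], "angular": [0, 0, 29]},
  {"fingers": 87, "delta_pos": [-18, -50, 90], "angular": [0, 0, 29]},
])

```text
clock: 2.45
tool_pos: [0.5453, 0.0867, 0.1803]
orientation: [-180.0, 0.0, -104.1]
force: [0.1, -0.6, -0.4]
opening: 0.0866
gripper_force: 0.0
```

```bash
python3 - <<'E'
from h import *
o=ctrl.get_obs();im=ctrl.snapshot("wrist");cv2.imwrite("pics/w2.png",im[:,:,::-1])
T=T_of(o);np.save("w2.npy",T);print(o['tool_pos'],o['orientation'],o['qvel'])
cv2.imwrite("pics/w2c.png",cv2.resize(im[0:330,140:500,::-1],None,fx=1.8,fy=1.8,interpolation=cv2.INTER_CUBIC))
E
```

```text
[0.5453 0.0867 0.1803] [-179.9815    0.0145 -104.1031] [ 0.3228 -0.3388  0.2421  0.0022 -0.0125 -0.0262]
```

View pics/w2c.png

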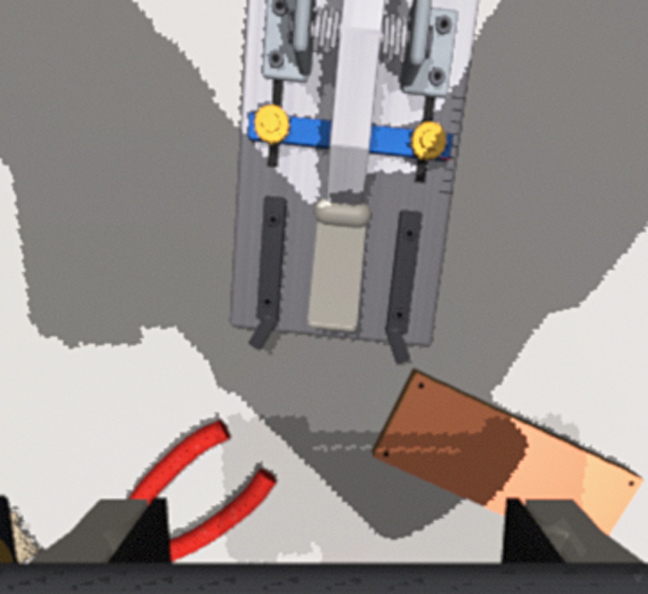

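Crop w2: plate front edge from (232,325) to (432,345), guide rear ends near (275,197) and (410,212), blue stop's front from (250,138) to (447,157), shoe end (333,328), blank with holes lower right, copper up.

```bash
python3 - <<'E'
from h import *
V={}
for n,roi in(("w1",(250,20,425,225)),("w2",(255,40,400,215))):
    im=cv2.imread(f"pics/{n}.png")[:,:,::-1].copy();p,C=cam("wrist",np.load(n+".npy"))
    k=np.zeros(im.shape[:2],np.uint8);k[roi[1]:roi[3],roi[0]:roi[2]]=255
    hsv=cv2.cvtColor(im,cv2.COLOR_RGB2HSV)
    print(n)
    out={}
    for nm,m in(("dark",cv2.inRange(hsv,(0,0,30),(180,120,80))),("blue",cv2.inRange(hsv,(100,150,60),(125,255,255))),("brass",cv2.inRange(hsv,(18,130,120),(32,255,255)))):
        cs=[c for c in cv2.findContours(m&k,cv2.RETR_EXTERNAL,cv2.CHAIN_APPROX_NONE)[0] if cv2.contourArea(c)>40]
        out[nm]=cs
        for c in cs:
            M=cv2.moments(c);print(nm,cv2.contourArea(c),np.round((M['m10']/M['m00'],M['m01']/M['m00']),1),np.round(cv2.boxPoints(cv2.minAreaRect(c)),1).tolist())
E
```

```text
w1
dark 460.0 [329.4 187.3] [[307.20001220703125, 212.39999389648438], [340.3999938964844, 159.6999969482422], [349.5, 165.5], [316.29998779296875, 218.10000610351562]]
dark 350.5 [287.3 147.3] [[270.79998779296875, 164.39999389648438], [294.5, 127.0999984741211], [302.8999938964844, 132.39999389648438], [279.1000061035156, 169.6999969482422]]
dark 168.5 [374.2 113.3] [[360.5, 96.0999984741211], [384.0, 92.0], [390.79998779296875, 131.39999389648438], [367.29998779296875, 135.5]]
dark 92.0 [340.3  85.6] [[330.8999938964844, 93.9000015258789], [333.6000061035156, 68.4000015258789], [349.3999938964844, 70.0], [346.70001220703125, 95.5999984741211]]
blue 128.5 [351.6 133.8] [[342.6000061035156, 132.89999389648438], [348.20001220703125, 125.4000015258789], [361.20001220703125, 135.10000610351562], [355.5, 142.60000610351562]]
blue 142.0 [323.9 113.6] [[313.8999938964844, 112.19999694824219], [319.5, 104.4000015258789], [333.6000061035156, 114.69999694824219], [328.0, 122.4000015258789]]
brass 127.5 [364.9 142.2] [[359.0, 136.0], [371.0, 136.0], [371.0, 149.0], [359.0, 149.0]]
brass 135.0
[... 829 characters left out ...]
6055], [380.0, 66.4000015258789]]
dark 44.5 [293.7  50. ] [[292.0, 44.0], [296.0, 44.0], [296.0, 57.0], [292.0, 57.0]]
dark 43.0 [365.4  43. ] [[362.0, 40.0], [370.0, 40.0], [370.0, 48.0], [362.0, 48.0]]
blue 285.0 [356.9  78.1] [[345.29998779296875, 84.4000015258789], [346.5, 69.80000305175781], [370.20001220703125, 71.80000305175781], [369.0, 86.4000015258789]]
blue 293.5 [311.2  73.2] [[297.8999938964844, 79.0], [299.5, 64.19999694824219], [323.20001220703125, 66.80000305175781], [321.6000061035156, 81.5999984741211]]
brass 268.0 [377.6  77.3] [[369.0, 67.0], [386.0, 67.0], [386.0, 87.0], [369.0, 87.0]]
brass 283.5 [290.5  68.4] [[282.0, 58.0], [299.0, 58.0], [299.0, 79.0], [282.0, 79.0]]
```

```bash
python3 - <<'E'
from h import *
im=cv2.imread("pics/w2.png")[:,:,::-1].copy();p,C=cam("wrist",np.load("w2.npy"));p1,C1=cam("wrist",np.load("w1.npy"))
for a,b in(((364.9,142.2),(377.6,77.3)),((311.2,103),(290.5,68.4)),((344.9,162.6),(367,117)),((298.7,129.7),(294,109.5))):print('tri',*cross(ray(p1,C1,a),ray(p,C,b)))
hsv=cv2.cvtColor(im,cv2.COLOR_RGB2HSV);m=cv2.inRange(hsv,(0,0,30),(180,120,80))
L=[];Rr=[]
for v in range(118,172):
    a=np.where(m[v,270:310])[0]+270;b=np.where(m[v,345:385])[0]+345
    L.append((a.max()+.5,v));Rr.append((b.min()-.5,v))
ys=[]
for z in(.016,.024):
    l=[];
    for S in(L,Rr):
        P=np.array([onplane(p,C,u,z)[:2] for u in S]);vx,vy,x,y=cv2.fitLine(P.astype(np.float32),cv2.DIST_HUBER,0,1e-4,1e-4).ravel()
        if vy>0:vx,vy=-vx,-vy
        l.append((np.array([vx,vy]),np.array([x,y])));print(z,np.degrees(np.arctan2(vy,vx)),x,y)
    d=l[0][0]+l[1][0];d/=np.linalg.norm(d);n=np.array([-d[1],d[0]])
    print('sep',n@(l[0][1]-l[1][1]),'mid n',n@(l[0][1]+l[1][1])/2,'ang',np.degrees(np.arctan2(d[1],d[0])))
    if z==.016:D,N,c=d,n,n@(l[0][1]+l[1][1])/2
np.save("dir.npy",np.r_[D,N,c])
f=lambda u,z:(D@onplane(p,C,u,z)[:2],N@onplane(p,C,u,z)[:2]-c)
full=lambda x,y:(x/1.8+140-.2,y/1.8-.2)
print('front',f(full(232,325),.016),f(full(432,345),.016))
print('guide ends',f((294,109.5),.024),f((367,117.1),.024))
print('bar front bottom',f((297.9,79),.016),f((321.6,81.6),.016),f((345.3,84.4),.016),f((369,86.4),.016))
print('heel end of shoe nose',f(full(333,328),.040))
E
```

```text
tri [ 0.4788 -0.0166  0.035 ] 0.000279968611036996
tri [ 0.5424 -0.0397  0.0296] 0.0005609170281526375
tri [0.4924 0.0095 0.028 ] 0.0010477383234825716
tri [ 0.5489 -0.0108  0.019 ] 0.001314049082592932
0.016 -109.66228 0.5537108 0.017032389
0.016 -109.65783 0.50259 0.02977957
sep 0.052429393 mid n 0.48948738 ang -109.66006
0.024 -109.66265 0.5530548 0.016955102
0.024 -109.65782 0.5032034 0.029385751
sep 0.05112748 mid n 0.48954588 ang -109.66024
front (np.float64(-0.23507283442247182), np.float64(0.04836953332823668)) (np.float64(-0.23518083260762845), np.float64(-0.05011260884877611))
guide ends (np.float64(-0.17455978991545618), np.float64(0.02994410139182857)) (np.float64(-0.17453126897544427), np.float64(-0.029932804581894734))
bar front bottom (np.float64(-0.1503267117170838), np.float64(0.029235060359916076)) (np.float64(-0.15037471011863163), np.float64(0.009783420829115042)) (np.float64(-0.1505743878798843), np.float64(-0.009759268087767448)) (np.float64(-0.15016779714813064), np.float64(-0.02930204678637377))
heel end of shoe nose (np.float64(-0.2286078520655572), np.float64(-0.0005719738525936657))
```

```bash
python3 - <<'E'
from h import *
V={}
for n,roi in(("w1",(270,215,390,320)),("w2",(340,195,510,275))):
    im=cv2.imread(f"pics/{n}.png")[:,:,::-1].copy();V[n]=cam("wrist",np.load(n+".npy"))
    h=cv2.cvtColor(im,cv2.COLOR_RGB2HSV);m=cv2.inRange(h,(3,80,60),(22,255,255))
    c=big(m,roi);h=cv2.convexHull(c);P=cv2.approxPolyDP(h,3,True)[:,0];print(n,P.tolist())
    V[n+'c']=c
E
```

```text
w1 [[285, 246], [317, 222], [380, 308], [375, 313], [336, 313]]
w2 [[496, 267], [491, 274], [393, 274], [348, 254], [347, 249], [370, 205]]
```

```bash
python3 - <<'E'
from h import *
p,C=cam("wrist",np.load("w2.npy"));p1,C1=cam("wrist",np.load("w1.npy"))
P=[]
for a,b in(((317.5,221.5),(370.3,204.5)),((284.7,245.5),(346.8,251.5)),((380.8,308.5),(496.5,267))):
    print(*cross(ray(p1,C1,a),ray(p,C,b)),onplane(p,C,b,.014));P.append(onplane(p,C,b,.014)[:2])
A,B,Q=P;print(np.linalg.norm(A-B),np.linalg.norm(A-Q),np.degrees(np.arctan2(*(A-Q)[::-1])),np.degrees(np.arctan2(*(B-A)[::-1])),'centre',(B+Q)/2)
E
```

```text
[0.5046 0.0803 0.0269] 0.0008682298271098141 [0.5034 0.0835 0.014 ]
[0.5331 0.1079 0.0552] 0.00024714241578105417 [0.534  0.1217 0.014 ]
[0.3998 0.1711 0.0131] 0.0006696375568183457 [0.4002 0.171  0.014 ]
0.04896154070151203 0.13530234662020216 -40.3013957978716 51.27530811320782 centre [0.4671 0.1463]
```

Request:
apply_moves([
  {"fingers": 80, "delta_pos": [-62, 136, 60], "angular": [0, 0, -64]},
  {"fingers": 80, "delta_pos": [-62, 136, 60], "angular": [0, 0, -64]},
  {"fingers": 80, "delta_pos": [-62, 136, 60], "angular": [0, 0, -64]},
  {"fingers": 80, "delta_pos": [-62, 136, 60], "angular": [0, 0, -64]},
  {"fingers": 80, "delta_pos": [-62, 136, 60], "angular": [0, 0, -64]},
  {"fingers": 80, "delta_pos": [-62, 136, 60], "angular": [0, 0, -64]},
  {"fingers": 80, "delta_pos": [-62, 136, 60], "angular": [0, 0, -64]},
  {"fingers": 80, "delta_pos": [-62, 136, 60], "angular": [0, 0, -64]},
  {"fingers": 80, "delta_pos": [-62, 136, 60], "angular": [0, 0, -64]},
  {"fingers": 80, "delta_pos": [-62, 136, 60], "angular": [0, 0, -64]},
])

```text
clock: 3.5
tool_pos: [0.4287, 0.1809, 0.1204]
orientation: [-179.9, -0.0, -40.3]
force: [0.3, -0.7, -0.1]
opening: 0.0802
gripper_force: 0.0
```

```bash
python3 - <<'E'
from h import *
o=ctrl.get_obs();im=ctrl.snapshot("wrist");cv2.imwrite("pics/w3.png",im[:,:,::-1])
T=T_of(o);np.save("w3.npy",T);print(o['tool_pos'],o['orientation'],o['qvel'])
h=cv2.cvtColor(im,cv2.COLOR_RGB2HSV);m=cv2.inRange(h,(3,80,60),(22,255,255))
c=big(m,(120,0,540,285));P=cv2.approxPolyDP(cv2.convexHull(c),3,True)[:,0];print(P.tolist())
E
```

```text
[0.4287 0.1809 0.1204] [-179.9434   -0.0024  -40.2551] [-0.0188  0.2633 -0.0725  0.007   0.011  -0.2219]
[[360, 64], [359, 254], [298, 255], [287, 67]]
```

View pics/w3.png

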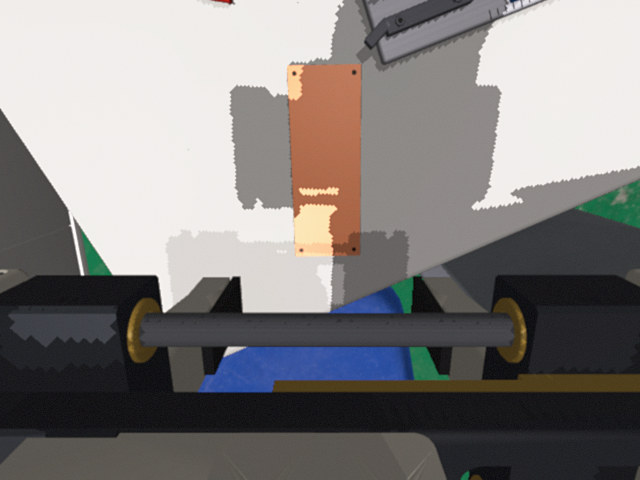

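Whole blank visible: corners (288,65), (361,64), (359,255), (298,256), copper up.

```bash
python3 - <<'E'
from h import *
T=np.load("w3.npy");p,C=cam("wrist",T);p2,C2=cam("wrist",np.load("w2.npy"))
q=[(360.8,63.8),(287.6,65.3),(359.7,255),(297.6,255.5)]  # A B C D
for a,b in zip(q,((370.3,204.5),(346.8,251.5),(496.5,267))):print(*cross(ray(p,C,a),ray(p2,C2,b)))
for z in(.010,.014):
  A,B,Q,D=[onplane(p,C,u,z)[:2] for u in q]
  c=(A+B+Q+D)/4;d=(A+B-Q-D);ang=np.degrees(np.arctan2(d[1],d[0]));u=d/np.linalg.norm(d)
  print(z,np.linalg.norm(A-B),np.linalg.norm(Q-D),np.linalg.norm(A-Q),np.linalg.norm(B-D),c,ang)
g=c-.0505*u;print('grasp',g,'tool shift mm',1e3*(T[:3,:3].T@(np.r_[g,.003]-T[:3,3])),'turn',-(ang-ctrl.get_obs()['orientation'][2]))
E
```

```text
[0.5029 0.0855 0.0125] 0.0013653587622615968
[0.5335 0.1235 0.0139] 0.0011581200085251622
[0.4017 0.1693 0.0205] 8.709894745801657e-05
0.01 0.049310717947042934 0.04813070047274152 0.1357863259826732 0.13530023091045937 [0.4664 0.1469] -38.78344957969697
0.014 0.048575603524541947 0.04741317751717256 0.13376205031271662 0.1332832018496209 [0.4667 0.1467] -38.78344957969695
grasp [0.4273 0.1783] tool shift mm [  0.5966   3.     117.4022] turn -1.4707234648802938
```

Request:
apply_moves([
  {"fingers": 80, "delta_pos": [0.5, 3, 40], "angular": [0, 0, -1.2]},
  {"fingers": 80, "delta_pos": [0.5, 3, 80], "angular": [0, 0, -1.2]},
  {"fingers": 80, "delta_pos": [0.5, 3, 105], "angular": [0, 0, -1.2]},
  {"fingers": 80, "delta_pos": [0.5, 3, 112], "angular": [0, 0, -1.2]},
  {"fingers": 80, "delta_pos": [0.5, 3, 116.5], "angular": [0, 0, -1.2]},
  {"fingers": 80, "delta_pos": [0.5, 3, 116.5], "angular": [0, 0, -1.2]},
])

```text
clock: 4.15
tool_pos: [0.4275, 0.1788, 0.004]
orientation: [-180.0, -0.0, -39.0]
force: [-0.7, 0.6, -0.1]
opening: 0.0801
gripper_force: 0.0
```

Request:
apply_moves([
  {"fingers": 60, "delta_pos": [0, 0, 0], "angular": [0, 0, 0]},
  {"fingers": 45, "delta_pos": [0, 0, 0], "angular": [0, 0, 0]},
  {"fingers": 40, "delta_pos": [0, 0, 0], "angular": [0, 0, 0]},
  {"fingers": 40, "delta_pos": [0, 0, 0], "angular": [0, 0, 0]},
  {"fingers": 40, "delta_pos": [0, 0, 0], "angular": [0, 0, 0]},
  {"fingers": 40, "delta_pos": [0, 0, 0], "angular": [0, 0, 0]},
])

```text
clock: 4.75
tool_pos: [0.4274, 0.1787, 0.0039]
orientation: [-180.0, -0.0, -38.9]
force: [-0.7, 0.5, 5.9]
opening: 0.0494
gripper_force: 29.9
```

Request:
apply_moves([
  {"fingers": 40, "delta_pos": [0, 0, -20], "angular": [0, 0, 0]},
  {"fingers": 40, "delta_pos": [10, -10, -60], "angular": [0, 0, 8]},
  {"fingers": 40, "delta_pos": [30, -27, -70], "angular": [0, 0, 16]},
  {"fingers": 40, "delta_pos": [50, -44, -70], "angular": [0, 0, 24]},
  {"fingers": 40, "delta_pos": [70, -61, -70], "angular": [0, 0, 32]},
  {"fingers": 40, "delta_pos": [90, -78, -70], "angular": [0, 0, 40]},
  {"fingers": 40, "delta_pos": [105, -92, -70], "angular": [0, 0, 48]},
  {"fingers": 40, "delta_pos": [115, -101, -70], "angular": [0, 0, 56]},
  {"fingers": 40, "delta_pos": [119, -105, -70], "angular": [0, 0, 64]},
  {"fingers": 40, "delta_pos": [119, -105, -70], "angular": [0, 0, 70.7]},
])

```text
clock: 5.75
tool_pos: [0.5862, 0.1849, 0.0727]
orientation: [180.0, -0.0, -110.0]
force: [-0.3, -0.1, -1.7]
opening: 0.0495
gripper_force: 29.9
```

Request:
apply_moves([
  {"fingers": 40, "delta_pos": [0, 0, 25], "angular": [0, 0, 0]},
  {"fingers": 40, "delta_pos": [0, 0, 40], "angular": [0, 0, 0]},
  {"fingers": 40, "delta_pos": [0, 0, 45], "angular": [0, 0, 0]},
  {"fingers": 40, "delta_pos": [0, 0, 45], "angular": [0, 0, 0]},
])

```text
clock: 6.15
tool_pos: [0.5851, 0.1848, 0.0276]
orientation: [179.9, -0.1, -109.7]
force: [0.1, -0.9, -0.7]
opening: 0.0494
gripper_force: 29.9
```

```bash
python3 - <<'E'
from h import *
o=ctrl.get_obs();im=ctrl.snapshot("wrist");cv2.imwrite("pics/w4.png",im[:,:,::-1])
T=T_of(o);np.save("w4.npy",T);print(o)
E
```

```text
{'clock': 6.15, 'joint_pos': array([ 35.7462,  25.8794, -20.2917,  -0.0014, -43.948 , -55.3968]), 'qvel': array([ 0.1427, -1.3099,  1.1411,  0.3199, -0.7409, -0.1014]), 'tau': array([ -0.0183, -56.8925,  21.2761,   5.1331,   0.1177,  -0.0004]), 'tool_pos': array([0.5851, 0.1848, 0.0276]), 'orientation': array([ 179.9315,   -0.0976, -109.6515]), 'force': array([ 0.0902, -0.8785, -0.74  ]), 'moment': array([ 0.0564,  0.0088, -0.0217]), 'gripper_force': 29.92394596338272, 'opening': 0.04938409295621029}
```

View pics/w4.png

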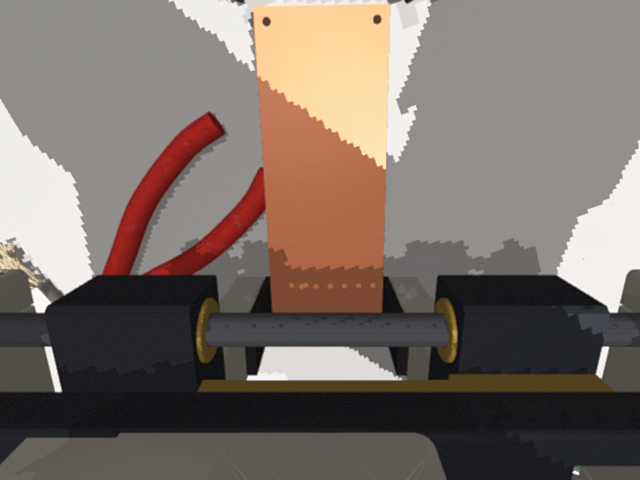

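Blank held square-ish; leading corners at about (253,12) and (391,4), cutters to the left at (210,120), fixture just out of view above.

```bash
python3 - <<'E'
from h import *
T=np.load("w4.npy");p,C=cam("wrist",T);D=np.load("dir.npy");d,n,c=D[:2],D[2:4],D[4]
im=cv2.imread("pics/w4.png")[:,:,::-1].copy();h=cv2.cvtColor(im,cv2.COLOR_RGB2HSV);m=cv2.inRange(h,(3,80,60),(22,255,255))
m[:, :235]=0;m[:,400:]=0
l=[];r=[];t=[]
for v in range(25,260,3):
    a=np.where(m[v])[0]
    if v>160 and v<215:r.append((a.max()+.5,v));continue
    l.append((a.min()-.5,v));r.append((a.max()+.5,v))
for u in range(265,380,3):
    t.append((u,np.where(m[:,u])[0].min()-.5))
print(t[::9])
z=.0377
S=[]
for nm,s in(("left",l),("right",r),("lead",t)):
    P=np.array([onplane(p,C,u,z)[:2] for u in s]);vx,vy,x,y=cv2.fitLine(P.astype(np.float32),cv2.DIST_HUBER,0,1e-4,1e-4).ravel()
    if vy>0:vx,vy=-vx,-vy
    q=np.array([x,y]);print(nm,np.degrees(np.arctan2(vy,vx)),'s',d@q,'n',n@q-c)
q=T[:2,3];print('tcp s',d@q,'n',n@q-c)
E
```

```text
[(265, np.float64(5.5)), (292, np.float64(5.5)), (319, np.float64(5.5)), (346, np.float64(4.5)), (373, np.float64(3.5))]
left -108.48881 s -0.29984096 n 0.025136203
right -108.37102 s -0.29899734 n -0.023790717
lead -18.742268 s -0.25193736 n 0.004432261
tcp s -0.3709032143544926 n -0.0006926622216408274
```

Request:
apply_moves([
  {"fingers": 40, "delta_pos": [0, -0.8, 3], "angular": [0, 0, 1.2]},
  {"fingers": 40, "delta_pos": [0, -0.8, 6.2], "angular": [0, 0, 1.2]},
  {"fingers": 40, "delta_pos": [3, -0.8, 6.2], "angular": [0, 0, 1.2]},
  {"fingers": 40, "delta_pos": [7, -0.8, 6.2], "angular": [0, 0, 1.2]},
  {"fingers": 40, "delta_pos": [11, -0.8, 6.2], "angular": [0, 0, 1.2]},
  {"fingers": 40, "delta_pos": [15, -0.8, 6.2], "angular": [0, 0, 1.2]},
  {"fingers": 40, "delta_pos": [18, -0.8, 6.2], "angular": [0, 0, 1.2]},
  {"fingers": 40, "delta_pos": [20, -0.8, 6.2], "angular": [0, 0, 1.2]},
])

```text
clock: 7.0
tool_pos: [0.5796, 0.1658, 0.0224]
orientation: [-180.0, 0.0, -110.9]
force: [-0.4, -0.6, 0.2]
opening: 0.0496
gripper_force: 29.9
```

```bash
python3 - <<'E'
from h import *
o=ctrl.get_obs();print(o['tool_pos'],o['orientation'],o['force'],o['moment'])
b=ctrl.snapshot("scene");cv2.imwrite("pics/s5.png",cv2.resize(b[220:370,210:380,::-1],None,fx=4.5,fy=4,interpolation=cv2.INTER_CUBIC))
E
```

```text
[0.5796 0.1658 0.0224] [-179.9971    0.0049 -110.8631] [-0.3633 -0.581   0.1816] [ 0.0329  0.0306 -0.0108]
```

View pics/s5.png

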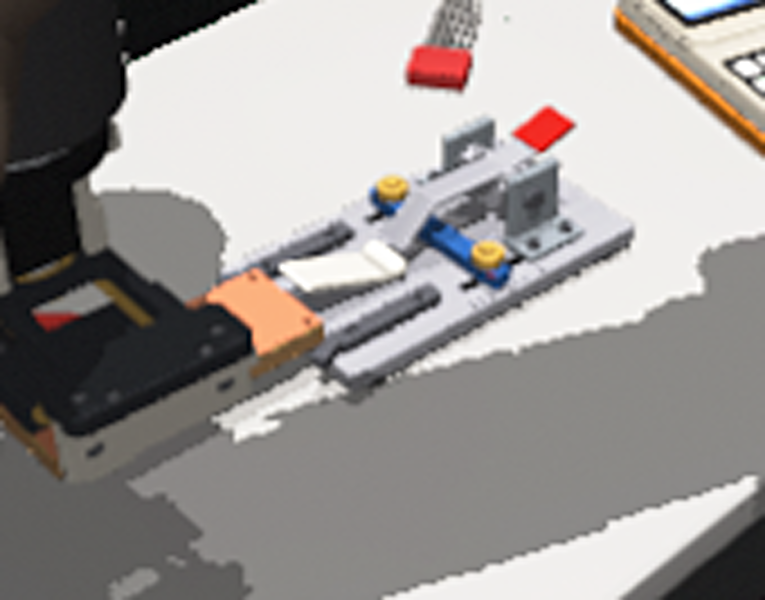

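Blank's front end (265,310) is between the lips, ahead of the white nose (300,268), low on the plate.

Request:
apply_moves([
  {"fingers": 40, "delta_pos": [4, -0.1, 0], "angular": [0, 0, 0]},
  {"fingers": 40, "delta_pos": [8, -0.1, 0], "angular": [0, 0, 0]},
  {"fingers": 40, "delta_pos": [12, -0.1, 0], "angular": [0, 0, 0]},
  {"fingers": 40, "delta_pos": [15, -0.1, 0], "angular": [0, 0, 0]},
  {"fingers": 40, "delta_pos": [17, -0.1, 0], "angular": [0, 0, 0]},
  {"fingers": 40, "delta_pos": [17, -0.1, 0], "angular": [0, 0, 0]},
])

```text
clock: 7.65
tool_pos: [0.5736, 0.1499, 0.0223]
orientation: [180.0, -0.0, -110.9]
force: [-0.0, -0.4, -0.2]
opening: 0.0496
gripper_force: 29.9
```

Request:
apply_moves([
  {"fingers": 40, "delta_pos": [0, 0, 0.6], "angular": [0, 0, 0]},
  {"fingers": 40, "delta_pos": [0, 0, 1.2], "angular": [0, 0, 0]},
  {"fingers": 40, "delta_pos": [0, 0, 1.5], "angular": [0, 0, 0]},
  {"fingers": 40, "delta_pos": [0, 0, 1.5], "angular": [0, 0, 0]},
])

```text
clock: 8.05
tool_pos: [0.5737, 0.1503, 0.0207]
orientation: [-180.0, -0.0, -110.8]
force: [-0.1, -0.3, 0.0]
opening: 0.0498
gripper_force: 29.9
```

Request:
apply_moves([
  {"fingers": 40, "delta_pos": [0, 0, 0.5], "angular": [0, 0, 0]},
  {"fingers": 40, "delta_pos": [0, 0, 0.5], "angular": [0, 0, 0]},
  {"fingers": 40, "delta_pos": [0, 0, 0.5], "angular": [0, 0, 0]},
])

```text
clock: 8.35
tool_pos: [0.5738, 0.1503, 0.0203]
orientation: [-180.0, 0.0, -110.8]
force: [1.3, -0.6, -0.9]
opening: 0.0496
gripper_force: 29.9
```

Request:
apply_moves([
  {"fingers": 40, "delta_pos": [0, 0, 0.5], "angular": [0, 0, 0]},
  {"fingers": 40, "delta_pos": [0, 0, 0.5], "angular": [0, 0, 0]},
  {"fingers": 40, "delta_pos": [0, 0, 0.5], "angular": [0, 0, 0]},
])

```text
clock: 8.65
tool_pos: [0.5737, 0.1503, 0.0198]
orientation: [-180.0, 0.0, -110.8]
force: [0.3, 0.2, 0.5]
opening: 0.0498
gripper_force: 29.9
```

Request:
apply_moves([
  {"fingers": 40, "delta_pos": [0, 0, 0.4], "angular": [0, 0, 0]},
  {"fingers": 40, "delta_pos": [0, 0, 0.4], "angular": [0, 0, 0]},
])

```text
clock: 8.85
tool_pos: [0.5738, 0.1503, 0.0194]
orientation: [-180.0, 0.0, -110.8]
force: [0.8, 0.9, 0.0]
opening: 0.0494
gripper_force: 29.9
```

Request:
apply_moves([
  {"fingers": 40, "delta_pos": [3, 0, 0], "angular": [0, 0, 0]},
  {"fingers": 40, "delta_pos": [6, 0, 0], "angular": [0, 0, 0]},
  {"fingers": 40, "delta_pos": [9, 0, 0], "angular": [0, 0, 0]},
  {"fingers": 40, "delta_pos": [9, 0, 0], "angular": [0, 0, 0]},
])

```text
clock: 9.25
tool_pos: [0.5711, 0.1421, 0.0199]
orientation: [-179.9, 0.1, -110.8]
force: [2.6, 4.4, 1.4]
opening: 0.0494
gripper_force: 29.9
```

Request:
apply_moves([
  {"fingers": 40, "delta_pos": [2, 0, 0], "angular": [0, 0, 0]},
  {"fingers": 40, "delta_pos": [4, 0, 0], "angular": [0, 0, 0]},
  {"fingers": 40, "delta_pos": [5, 0, 0], "angular": [0, 0, 0]},
  {"fingers": 40, "delta_pos": [5, 0, 0], "angular": [0, 0, 0]},
])

```text
clock: 9.65
tool_pos: [0.5698, 0.1381, 0.0199]
orientation: [-179.9, 0.1, -110.8]
force: [2.0, 5.7, 1.0]
opening: 0.0499
gripper_force: 29.9
```

Request:
apply_moves([
  {"fingers": 40, "delta_pos": [3, 0, 0], "angular": [0, 0, 0]},
  {"fingers": 40, "delta_pos": [6, 0, 0], "angular": [0, 0, 0]},
  {"fingers": 40, "delta_pos": [9, 0, 0], "angular": [0, 0, 0]},
  {"fingers": 40, "delta_pos": [10, 0, 0], "angular": [0, 0, 0]},
])

```text
clock: 10.05
tool_pos: [0.5668, 0.1292, 0.0201]
orientation: [-179.9, 0.2, -110.8]
force: [2.2, 7.8, 0.1]
opening: 0.0495
gripper_force: 29.9
```

Request:
apply_moves([
  {"fingers": 40, "delta_pos": [3, 0, 0], "angular": [0, 0, 0]},
  {"fingers": 40, "delta_pos": [6, 0, 0], "angular": [0, 0, 0]},
  {"fingers": 40, "delta_pos": [9, 0, 0], "angular": [0, 0, 0]},
  {"fingers": 40, "delta_pos": [10, 0, 0], "angular": [0, 0, 0]},
])

```text
clock: 10.45
tool_pos: [0.5646, 0.1212, 0.0205]
orientation: [-179.8, 0.4, -110.8]
force: [4.4, 13.8, -0.3]
opening: 0.0493
gripper_force: 29.9
```

```bash
python3 - <<'E'
from h import *
D=np.load("dir.npy");o=ctrl.get_obs();q=o['tool_pos'][:2];print(o['tool_pos'],o['orientation'],o['force'],o['moment'],'s',D[:2]@q,'n',D[2:4]@q-D[4])
b=ctrl.snapshot("scene");cv2.imwrite("pics/s6.png",cv2.resize(b[220:370,210:380,::-1],None,fx=4.5,fy=4,interpolation=cv2.INTER_CUBIC))
im=ctrl.snapshot("wrist");cv2.imwrite("pics/w6.png",im[:,:,::-1]);np.save("w6.npy",T_of(o))
E
```

```text
[0.5646 0.1212 0.0205] [-179.757     0.3576 -110.8081] [ 4.3935 13.782  -0.3139] [ 5.0284 -1.3165 -0.1107] s -0.304096741795846 n 0.001392163864813556
```

View pics/w6.png

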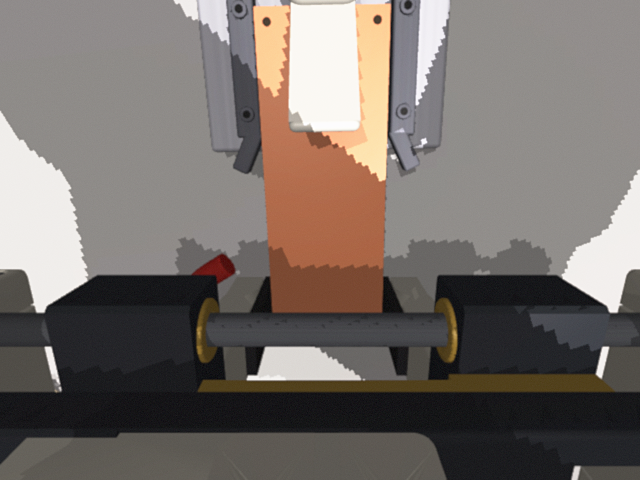

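Blank under the shoe between the guides, lead edge at row 5, no slip in the grip.

Request:
apply_moves([
  {"fingers": 40, "delta_pos": [3, 0, 0], "angular": [0, 0, 0]},
  {"fingers": 40, "delta_pos": [6, 0, 0], "angular": [0, 0, 0]},
  {"fingers": 40, "delta_pos": [8, 0, 0], "angular": [0, 0, 0]},
  {"fingers": 40, "delta_pos": [8, 0, 0], "angular": [0, 0, 0]},
])

```text
clock: 10.95
tool_pos: [0.56, 0.1119, 0.02]
orientation: [-179.9, 0.1, -110.8]
force: [1.5, 5.2, 0.9]
opening: 0.0498
gripper_force: 29.9
```

Request:
apply_moves([
  {"fingers": 40, "delta_pos": [3, 0, 0], "angular": [0, 0, 0]},
  {"fingers": 40, "delta_pos": [6, 0, 0], "angular": [0, 0, 0]},
  {"fingers": 40, "delta_pos": [8, 0, 0], "angular": [0, 0, 0]},
  {"fingers": 40, "delta_pos": [8, 0, 0], "angular": [0, 0, 0]},
])

```text
clock: 11.35
tool_pos: [0.5572, 0.1044, 0.02]
orientation: [-179.9, 0.1, -110.8]
force: [2.1, 4.5, 0.5]
opening: 0.0501
gripper_force: 29.9
```

```bash
cat > st.py <<'E'
from h import *
D=np.load("dir.npy");o=ctrl.get_obs();q=o['tool_pos'][:2];f=o['force'][:2]
print(o['clock'],o['tool_pos'],o['orientation'],o['force'],'s',D[:2]@q,'n',D[2:4]@q-D[4],'axial',-D[:2]@f,'lat',D[2:4]@f)
E
python3 st.py
```

```text
11.35 [0.5572 0.1044 0.02  ] [-179.8924    0.1321 -110.8272] [2.0914 4.4535 0.462 ] s -0.28571909308740784 n 7.4584960741364e-05 axial 4.897537108317154 lat 0.47119313427097365
```

Request:
apply_moves([
  {"fingers": 40, "delta_pos": [2, 0, 0], "angular": [0, 0, 0]},
  {"fingers": 40, "delta_pos": [4, 0, 0], "angular": [0, 0, 0]},
  {"fingers": 40, "delta_pos": [6, 0, 0], "angular": [0, 0, 0]},
  {"fingers": 40, "delta_pos": [8, 0, 0], "angular": [0, 0, 0]},
  {"fingers": 40, "delta_pos": [9, 0, 0], "angular": [0, 0, 0]},
  {"fingers": 40, "delta_pos": [9, 0, 0], "angular": [0, 0, 0]},
])

```text
clock: 11.95
tool_pos: [0.5541, 0.0961, 0.02]
orientation: [-179.9, 0.1, -110.8]
force: [3.9, 4.8, 1.0]
opening: 0.0494
gripper_force: 29.9
```

```bash
python3 st.py; python3 - <<'E'
from h import *
b=ctrl.snapshot("scene");cv2.imwrite("pics/s7.png",cv2.resize(b[255:315,270:350,::-1],None,fx=9,fy=9,interpolation=cv2.INTER_CUBIC))
E
```

```text
11.95 [0.5541 0.0961 0.02  ] [-179.8801    0.1451 -110.8259] [3.9076 4.7973 1.0378] s -0.27691558142695283 n 3.6551331886736094e-06 axial 5.832275243978461 lat 2.065837041997711
```

View pics/s7.png

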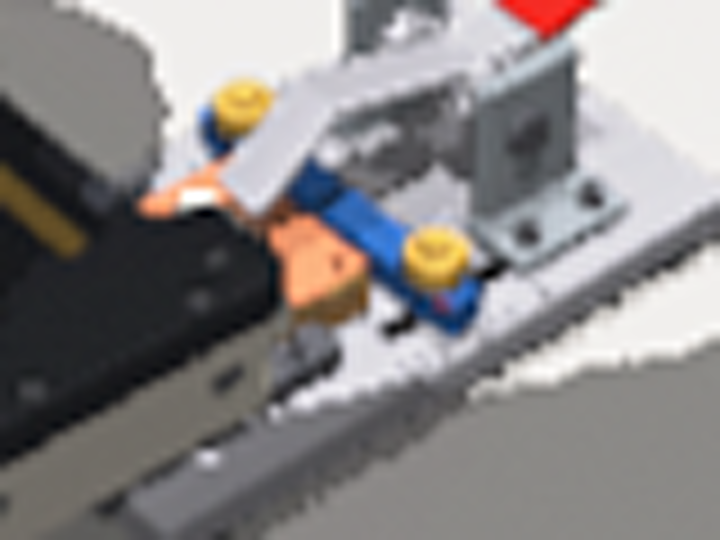

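Blank's leading end (365,265) is a few mm short of the blue bar; the arm bears on the copper.

Request:
apply_moves([
  {"fingers": 40, "delta_pos": [1, -0.3, 0], "angular": [0, 0, 0]},
  {"fingers": 40, "delta_pos": [2, -0.3, 0], "angular": [0, 0, 0]},
  {"fingers": 40, "delta_pos": [3, -0.3, 0], "angular": [0, 0, 0]},
  {"fingers": 40, "delta_pos": [3, -0.3, 0], "angular": [0, 0, 0]},
])

```text
clock: 12.4
tool_pos: [0.5533, 0.0932, 0.02]
orientation: [-179.9, 0.1, -110.8]
force: [2.3, 6.2, 0.8]
opening: 0.0495
gripper_force: 29.9
```

Request:
apply_moves([
  {"fingers": 40, "delta_pos": [0.5, 0, 0], "angular": [0, 0, 0]},
  {"fingers": 40, "delta_pos": [1, 0, 0], "angular": [0, 0, 0]},
  {"fingers": 40, "delta_pos": [1, 0, 0], "angular": [0, 0, 0]},
])

```text
clock: 12.7
tool_pos: [0.553, 0.0924, 0.02]
orientation: [-179.9, 0.1, -110.8]
force: [2.2, 5.8, 1.2]
opening: 0.0496
gripper_force: 29.9
```

Request:
apply_moves([
  {"fingers": 40, "delta_pos": [0.5, 0, 0], "angular": [0, 0, 0]},
  {"fingers": 40, "delta_pos": [0.5, 0, 0], "angular": [0, 0, 0]},
])

```text
clock: 12.9
tool_pos: [0.5528, 0.0919, 0.02]
orientation: [-179.9, 0.1, -110.8]
force: [2.1, 6.3, -0.3]
opening: 0.05
gripper_force: 29.9
```

```bash
python3 st.py
```

```text
12.9 [0.5528 0.0919 0.02  ] [-179.8855    0.1479 -110.8248] [ 2.1255  6.3301 -0.3361] s -0.2725301922338572 n 0.0001284920354547303 axial 6.676220050878305 lat -0.12807892355385508
```

Request:
apply_moves([
  {"fingers": 40, "delta_pos": [0.5, 0, 0], "angular": [0, 0, 0]},
  {"fingers": 40, "delta_pos": [0.5, 0, 0], "angular": [0, 0, 0]},
])

```text
clock: 13.1
tool_pos: [0.5526, 0.0915, 0.02]
orientation: [-179.9, 0.1, -110.8]
force: [3.1, 6.3, 1.1]
opening: 0.0496
gripper_force: 29.9
```

Request:
apply_moves([
  {"fingers": 40, "delta_pos": [0.5, 0, 0], "angular": [0, 0, 0]},
  {"fingers": 40, "delta_pos": [0.5, 0, 0], "angular": [0, 0, 0]},
])

```text
clock: 13.3
tool_pos: [0.5524, 0.091, 0.02]
orientation: [-179.9, 0.1, -110.8]
force: [2.5, 6.1, 1.4]
opening: 0.0494
gripper_force: 29.9
```

Request:
apply_moves([
  {"fingers": 40, "delta_pos": [0.4, 0, 0], "angular": [0, 0, 0]},
  {"fingers": 40, "delta_pos": [0.4, 0, 0], "angular": [0, 0, 0]},
])

```text
clock: 13.5
tool_pos: [0.5523, 0.0906, 0.02]
orientation: [-179.9, 0.1, -110.8]
force: [3.3, 6.8, 1.2]
opening: 0.0495
gripper_force: 29.9
```

Request:
apply_moves([
  {"fingers": 40, "delta_pos": [0.4, 0, 0], "angular": [0, 0, 0]},
  {"fingers": 40, "delta_pos": [0.4, 0, 0], "angular": [0, 0, 0]},
])

```text
clock: 13.7
tool_pos: [0.5523, 0.0905, 0.02]
orientation: [-179.9, 0.2, -110.8]
force: [2.3, 7.8, 0.4]
opening: 0.0498
gripper_force: 29.9
```

Request:
apply_moves([
  {"fingers": 40, "delta_pos": [0.4, 0, 0], "angular": [0, 0, 0]},
  {"fingers": 40, "delta_pos": [0.4, 0, 0], "angular": [0, 0, 0]},
])

```text
clock: 13.9
tool_pos: [0.5523, 0.0905, 0.02]
orientation: [-179.9, 0.2, -110.8]
force: [2.6, 9.7, 0.1]
opening: 0.0497
gripper_force: 29.9
```

```bash
python3 st.py;python3 - <<'E'
from h import *
b=ctrl.snapshot("scene");cv2.imwrite("pics/s8.png",cv2.resize(b[255:315,270:350,::-1],None,fx=9,fy=9,interpolation=cv2.INTER_CUBIC))
a=cv2.imread("pics/s.png")[:,:,::-1]
f=lambda im:[c for c in cv2.findContours(cv2.inRange(cv2.cvtColor(im,cv2.COLOR_RGB2HSV),(18,130,120),(32,255,255))[255:315,270:350],0,2)[0] if cv2.contourArea(c)>6]
for im in(a.copy(),b):
    print([np.round(np.mean(c[:,0],0),1)+(270,255) for c in f(im)])
E
```

```text
13.9 [0.5523 0.0905 0.02  ] [-179.8646    0.2068 -110.8197] [2.6357 9.6915 0.0614] s -0.27105979552741005 n 0.00014264015219811466 axial 10.013235006466248 lat -0.7785614106979715
[array([318., 283.]), array([296.2, 267.2])]
[array([317.9, 283.1]), array([296. , 266.7])]
```

Request:
apply_moves([
  {"fingers": 54, "delta_pos": [0, 0, 0], "angular": [0, 0, 0]},
  {"fingers": 60, "delta_pos": [0, 0, 0], "angular": [0, 0, 0]},
  {"fingers": 70, "delta_pos": [0, 0, 0], "angular": [0, 0, 0]},
  {"fingers": 70, "delta_pos": [0, 0, 0], "angular": [0, 0, 0]},
  {"fingers": 70, "delta_pos": [0, 0, -20], "angular": [0, 0, 0]},
  {"fingers": 70, "delta_pos": [0, 0, -60], "angular": [0, 0, 0]},
  {"fingers": 70, "delta_pos": [0, 0, -105], "angular": [0, 0, 0]},
  {"fingers": 70, "delta_pos": [0, 0, -130], "angular": [0, 0, 0]},
  {"fingers": 70, "delta_pos": [0, 0, -130], "angular": [0, 0, 0]},
  {"fingers": 70, "delta_pos": [0, 0, -130], "angular": [0, 0, 0]},
])

```text
clock: 14.95
tool_pos: [0.5504, 0.0886, 0.1497]
orientation: [-180.0, 0.0, -110.9]
force: [-0.5, -1.0, 0.1]
opening: 0.07
gripper_force: 0.0
```

```bash
python3 st.py;python3 - <<'E'
from h import *
o=ctrl.get_obs();im=ctrl.snapshot("wrist");cv2.imwrite("pics/w9.png",im[:,:,::-1]);np.save("w9.npy",T_of(o))
cv2.imwrite("pics/w9c.png",cv2.resize(im[0:280,210:450,::-1],None,fx=2.1,fy=2.1,interpolation=cv2.INTER_CUBIC))
E
```

```text
14.95 [0.5504 0.0886 0.1497] [-179.9802    0.0499 -110.878 ] [-0.5131 -0.9744  0.1339] s -0.2685759263478086 n -0.000962565476607391 axial -1.0902461329259632 lat -0.15532544684078825
```

View pics/w9c.png

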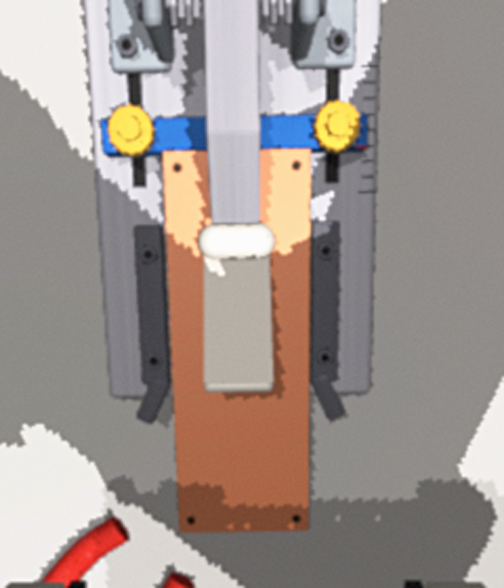

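Blank lies between the guides against the blue bar (crop row ~150, columns 163–312), with the white heel on it and cutters undisturbed. Now checking squareness and the stop's position numerically.

```bash
python3 - <<'E'
from h import *
T=np.load("w9.npy");p,C=cam("wrist",T);D=np.load("dir.npy");d,n,c=D[:2],D[2:4],D[4]
im=cv2.imread("pics/w9.png")[:,:,::-1].copy();h=cv2.cvtColor(im,cv2.COLOR_RGB2HSV)
m=cv2.inRange(h,(3,80,60),(22,255,255));m[:,:275]=0;m[:,372:]=0;m[:68]=0
dk=cv2.inRange(h,(0,0,30),(180,120,80));bl=cv2.inRange(h,(100,150,60),(125,255,255))
def fit(nm,s,z):
    P=np.array([onplane(p,C,u,z)[:2] for u in s]);vx,vy,x,y=cv2.fitLine(P.astype(np.float32),cv2.DIST_HUBER,0,1e-4,1e-4).ravel()
    a=np.degrees(np.arctan2(vy,vx));a=(a+109.66+45)%90-45;q=np.array([x,y]);print(nm,'rel ang %.2f'%a,'s %.4f n %.4f'%(d@q,n@q-c),len(s))
fit('left',[(np.where(m[v])[0].min()-.5,v) for v in range(78,245,2)],.030)
fit('right',[(np.where(m[v])[0].max()+.5,v) for v in range(78,245,2)],.030)
fit('trail',[(u,np.where(m[:,u])[0].max()+.5) for u in range(300,353,2)],.030)
lead=[(u,np.where(m[:,u])[0].min()-.5) for u in list(range(291,306,1))+list(range(336,356,1))]
fit('lead',lead,.030);print(lead[0],lead[14],lead[16],lead[-1])
fit('gL',[(np.where(dk[v,270:300])[0].max()+270.5,v) for v in range(112,175,2) if dk[v,270:300].any()],.016)
fit('gR',[(np.where(dk[v,352:380])[0].min()+351.5,v) for v in range(112,175,2) if dk[v,352:380].any()],.016)
b=[(u,np.where(bl[40:90,u])[0].max()+40.5) for u in list(range(260,264))+list(range(281,285))+list(range(359,362))+list(range(380,384)) if bl[40:90,u].any()]
print(b);fit('bar bottom',b,.016)
fit('bar rear top',[(u,np.where(bl[40:90,u])[0].min()+39.5) for u in list(range(287,306))+list(range(337,357))],.026)
p2,C2=cam("wrist",np.load("w2.npy"));im=cv2.imread("pics/w2.png")[:,:,::-1].copy();bl=cv2.inRange(cv2.cvtColor(im,cv2.COLOR_RGB2HSV),(100,150,60),(125,255,255))
p,C=p2,C2;fit('w2 bar rear top',[(u,np.where(bl[40:100,u])[0].min()+39.5) for u in list(range(302,320))+list(range(348,367))],.026)
E
```

```text
left rel ang 0.03 s -0.2143 n 0.0246 84
right rel ang -0.30 s -0.2049 n -0.0251 84
trail rel ang -1.19 s -0.4167 n 0.0000 27
lead rel ang -0.06 s -0.1517 n 0.0002 35
(291, np.float64(71.5)) (305, np.float64(71.5)) (337, np.float64(70.5)) (355, np.float64(70.5))
gL rel ang 0.02 s -0.2015 n 0.0264 32
gR rel ang 0.22 s -0.2082 n -0.0265 32
[(260, np.float64(72.5)), (261, np.float64(72.5)), (262, np.float64(73.5)), (263, np.float64(73.5)), (281, np.float64(72.5)), (282, np.float64(72.5)), (283, np.float64(72.5)), (284, np.float64(72.5)), (359, np.float64(71.5)), (360, np.float64(71.5)), (361, np.float64(71.5)), (380, np.float64(68.5)), (381, np.float64(67.5)), (382, np.float64(68.5)), (383, np.float64(68.5))]
bar bottom rel ang 0.92 s -0.1497 n 0.0062 15
bar rear top rel ang -0.08 s -0.1408 n -0.0039 39
w2 bar rear top rel ang 0.01 s -0.1409 n 0.0007 37
```

Request:
apply_moves([
  {"fingers": 0, "delta_pos": [-40, -1, 0], "angular": [0, 0, 0]},
  {"fingers": 0, "delta_pos": [-40, -1, 0], "angular": [0, 0, 0]},
  {"fingers": 0, "delta_pos": [-40, -1, 30], "angular": [0, 0, 0]},
  {"fingers": 0, "delta_pos": [-40, -1, 60], "angular": [0, 0, 0]},
  {"fingers": 0, "delta_pos": [-40, -1, 90], "angular": [0, 0, 0]},
  {"fingers": 0, "delta_pos": [-40, -1, 115], "angular": [0, 0, 0]},
  {"fingers": 0, "delta_pos": [-40, -1, 128], "angular": [0, 0, 0]},
  {"fingers": 0, "delta_pos": [-40, -1, 128], "angular": [0, 0, 0]},
  {"fingers": 0, "delta_pos": [-40, -1, 128], "angular": [0, 0, 0]},
])

```text
clock: 15.9
tool_pos: [0.5659, 0.1257, 0.0215]
orientation: [180.0, -0.0, -110.8]
force: [0.5, 0.2, 0.4]
opening: 0.0037
gripper_force: 0.0
```

Request:
apply_moves([
  {"fingers": 0, "delta_pos": [3, 0, 0], "angular": [0, 0, 0]},
  {"fingers": 0, "delta_pos": [6, 0, 0], "angular": [0, 0, 0]},
  {"fingers": 0, "delta_pos": [8, 0, 0], "angular": [0, 0, 0]},
  {"fingers": 0, "delta_pos": [8, 0, 0], "angular": [0, 0, 0]},
])

```text
clock: 16.3
tool_pos: [0.563, 0.118, 0.022]
orientation: [-180.0, 0.0, -110.9]
force: [-0.0, 1.2, -0.8]
opening: 0.0002
gripper_force: 0.0
```

```bash
python3 st.py
```

```text
16.3 [0.563 0.118 0.022] [-179.9677    0.0462 -110.8711] [-0.0497  1.1868 -0.7564] s -0.30054552111260396 n 0.0009662208868208566 axial 1.1008911035330917 lat -0.44610551632109985
```

Request:
apply_moves([
  {"fingers": 0, "delta_pos": [1, 0, 0], "angular": [0, 0, 0]},
  {"fingers": 0, "delta_pos": [2, 0, 0], "angular": [0, 0, 0]},
  {"fingers": 0, "delta_pos": [2, 0, 0], "angular": [0, 0, 0]},
])

```text
clock: 16.6
tool_pos: [0.5626, 0.1168, 0.0216]
orientation: [-180.0, 0.1, -110.8]
force: [0.5, 1.8, 0.5]
opening: 0.0003
gripper_force: 0.9
```

Request:
apply_moves([
  {"fingers": 0, "delta_pos": [0.5, 0, 0], "angular": [0, 0, 0]},
  {"fingers": 0, "delta_pos": [1, 0, 0], "angular": [0, 0, 0]},
  {"fingers": 0, "delta_pos": [1, 0, 0], "angular": [0, 0, 0]},
])

```text
clock: 16.9
tool_pos: [0.5627, 0.1165, 0.0217]
orientation: [-179.9, 0.1, -110.8]
force: [0.1, 6.1, 0.8]
opening: 0.0004
gripper_force: 2.7
```

Request:
apply_moves([
  {"fingers": 0, "delta_pos": [0.5, 0, 0], "angular": [0, 0, 0]},
  {"fingers": 0, "delta_pos": [0.5, 0, 0], "angular": [0, 0, 0]},
])

```text
clock: 17.1
tool_pos: [0.5629, 0.1164, 0.0217]
orientation: [-179.9, 0.2, -110.8]
force: [1.6, 6.0, 0.6]
opening: 0.0006
gripper_force: 3.3
```

Request:
apply_moves([
  {"fingers": 0, "delta_pos": [0.5, 0, 0], "angular": [0, 0, 0]},
  {"fingers": 0, "delta_pos": [0.5, 0, 0], "angular": [0, 0, 0]},
])

```text
clock: 17.3
tool_pos: [0.5631, 0.1163, 0.0218]
orientation: [-179.9, 0.2, -110.8]
force: [1.9, 6.8, -0.8]
opening: 0.0004
gripper_force: 3.8
```

Request:
apply_moves([
  {"fingers": 0, "delta_pos": [0.4, 0, 0], "angular": [0, 0, 0]},
  {"fingers": 0, "delta_pos": [0.4, 0, 0], "angular": [0, 0, 0]},
])

```text
clock: 17.5
tool_pos: [0.5633, 0.1162, 0.0219]
orientation: [-179.9, 0.2, -110.8]
force: [2.0, 8.3, -1.2]
opening: 0.0004
gripper_force: 4.2
```

Request:
apply_moves([
  {"fingers": 0, "delta_pos": [0.3, 0, 0], "angular": [0, 0, 0]},
  {"fingers": 0, "delta_pos": [0.3, 0, 0], "angular": [0, 0, 0]},
])

```text
clock: 17.7
tool_pos: [0.5634, 0.1161, 0.022]
orientation: [-179.8, 0.2, -110.8]
force: [2.3, 8.5, -1.4]
opening: 0.0004
gripper_force: 4.5
```

```bash
python3 st.py
```

```text
17.7 [0.5634 0.1161 0.022 ] [-179.8322    0.2433 -110.7953] [ 2.2906  8.4916 -1.3782] s -0.29885694286641734 n 0.002008649052837541 axial 8.767257185142233 lat -0.6998252800250424
```

Request:
apply_moves([
  {"fingers": 0, "delta_pos": [-5, 0, 0], "angular": [0, 0, 0]},
  {"fingers": 0, "delta_pos": [-25, 0, 0], "angular": [0, 0, 0]},
  {"fingers": 0, "delta_pos": [-30, 0, -30], "angular": [0, 0, 0]},
  {"fingers": 40, "delta_pos": [-20, 0, -80], "angular": [0, 0, 0]},
  {"fingers": 70, "delta_pos": [10, 0, -120], "angular": [0, 0, 0]},
  {"fingers": 70, "delta_pos": [30, 3, -128], "angular": [0, 0, 0]},
  {"fingers": 70, "delta_pos": [30, 3, -128], "angular": [0, 0, 0]},
  {"fingers": 70, "delta_pos": [30, 3, -128], "angular": [0, 0, 0]},
  {"fingers": 70, "delta_pos": [30, 3, -128], "angular": [0, 0, 0]},
])

```text
clock: 18.6
tool_pos: [0.5475, 0.0871, 0.1483]
orientation: [179.9, -0.1, -110.9]
force: [1.0, -0.3, 0.2]
opening: 0.043
gripper_force: 0.0
```

```bash
python3 st.py; python3 - <<'E'
from h import *
D=np.load("dir.npy");d,n,c=D[:2],D[2:4],D[4]
o=ctrl.get_obs();im=ctrl.snapshot("wrist");cv2.imwrite("pics/w10.png",im[:,:,::-1]);np.save("w10.npy",T_of(o))
for nm in("w9","w10"):
    im=cv2.imread(f"pics/{nm}.png")[:,:,::-1].copy();p,C=cam("wrist",np.load(nm+".npy"));h=cv2.cvtColor(im,cv2.COLOR_RGB2HSV)
    m=cv2.inRange(h,(3,80,60),(22,255,255));bl=cv2.inRange(h,(100,150,60),(125,255,255))
    q=lambda u,z:onplane(p,C,u,z)[:2]
    cx=int(np.mean(np.where(m[200:230,270:380])[1]))+270;w=cx-27
    for nmx,cols in(("L",range(cx-33,cx-20)),("R",range(cx+13,cx+27))):
        lead=[];rear=[]
        for u in cols:
            b=np.where(bl[40:100,u])[0]+40;a=np.where(m[b.max()-3:130,u])[0]+b.max()-3
            lead.append(d@q((u,a.min()-.5),.030));rear.append(d@q((u,b.min()-.5),.026))
        print(nm,nmx,'lead',np.mean(lead),'rear',np.mean(rear),'diff mm',1e3*(np.mean(rear)-np.mean(lead)))
E
```

```text
18.6 [0.5475 0.0871 0.1483] [ 179.9266   -0.0773 -110.8526] [ 0.9784 -0.2887  0.1747] s -0.2662191338494975 n -0.0032324998655393067 axial 0.0572900376068291 lat 1.0185168851892958
w9 L lead -0.151690118379407 rear -0.14078814086152927 diff mm 10.90197751787772
w9 R lead -0.15167029270184096 rear -0.140952655165487 diff mm 10.717637536353964
w10 L lead -0.15165196195973107 rear -0.14086179589272743 diff mm 10.790166067003643
w10 R lead -0.15175756882354105 rear -0.14082154413224307 diff mm 10.93602469129798
```

```bash
python3 -c "
from plant import ctrl
print(ctrl.close_job())"
```

```text
the job is handed in; nothing more can be done
None
```

The blank is in the fixture copper side up, square against the blue stop (by force and the wrist camera), with only the hold-down arm on it; the stop did not measurably shift, nothing else was touched, and I handed the job in at about 18.7 s.

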